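Tap test along a cello tailpiece

TASK

A cello tailpiece lies on a springy test rack for a tap test. With a fingertip, gently tap the four white dots along it one after the other, from the wide end (string keyholes) to the narrow end, just hard enough for the tailpiece to dip a little on its springs, and come up clear of it after each one. Touch only the dots: leave the tailpiece lying where it is, do not touch the sensor on its narrow end or the rack, and disturb nothing else on the bench.

Things in the scene. Friction and masses are not known exactly. Their poses are not given: they have to be found in the camera images.
- tailpiece: Cello tailpiece of brown wood lying loose, face up, on the rack: 235 mm long, 59 mm wide near its wide end (four dark keyholes), 38 mm near the narrow end, 18 mm thick along the middle, its top arched down to both edges; about 85 g. Origin: mid length and width on its flat underside, about 132 mm above the table; y along it to the wide end, z up. The dots lie at y = +60, +20, -20, -60 mm, tops at z = 20 mm.
- grate (a joint): How far the rack's wire grate has sunk on its coil springs, in m: about 0 at rest with the tailpiece on it. Pressed, grate and tailpiece sink level by about 1.7 mm for each newton and come back when let go; the springs bottom out at 18 mm (over 10 N).
- dot_1: A flat round white dot, 10 mm across and 2 mm thick, stuck on the tailpiece's middle line, nearest the wide end (the first). Origin: the centre of its top face, z up when it lies level, about 152 mm above the table; x and y as for the tailpiece. It dips with the tailpiece when tapped.
- dot_2: A flat round white dot, 10 mm across and 2 mm thick, stuck on the tailpiece's middle line, second from the wide end, 40 mm from the first. Origin: the centre of its top face, z up when it lies level, about 152 mm above the table; x and y as for the tailpiece. It dips with the tailpiece when tapped.
- dot_3: A flat round white dot, 10 mm across and 2 mm thick, stuck on the tailpiece's middle line, third from the wide end, 40 mm from the second. Origin: the centre of its top face, z up when it lies level, about 152 mm above the table; x and y as for the tailpiece. It dips with the tailpiece when tapped.
- dot_4: A flat round white dot, 10 mm across and 2 mm thick, stuck on the tailpiece's middle line, nearest the narrow end (the last), 40 mm from the third. Origin: the centre of its top face, z up when it lies level, about 152 mm above the table; x and y as for the tailpiece. It dips with the tailpiece when tapped.
- sensor: Small aluminium vibration sensor, a 10 mm cube with a 9 mm brass socket pointing away along the tailpiece, stuck on the tailpiece's narrow end, 38 mm beyond the last dot; it stands 8 mm higher than the dots. Origin: middle of its foot. Not to be touched.
- rack: Fixed test rack: frame of 12 mm black rods, 268 x 388 mm over its corner blocks (tops 132 mm high), on four legs; inside it a dark wire grate, 170 x 300 mm, 118 mm high, on coil springs, with two dark rests that carry the tailpiece. Origin: on the table under its centre; y along its long side (the tailpiece lies within 6 degrees of it, wide end to +y), x across.
- microphone: Black measuring microphone on a desk stand (round base 94 mm across) beyond the rack's +x long side; its thin barrel reaches in over the frame and points at the tailpiece: highest point 0.21 m above the table, nose 0.165 m high and at least 60 mm beside the tailpiece's middle line. Origin: middle of its foot. A bystander.
- hammer: Small test hammer, 170 mm long, pale wooden grip, steel head with a red tip, lying on the table beside the rack on its -x side. Origin: on the table, under the middle. A bystander: the job is done with the fingers.
- glue_bottle: Small black bottle with a white nozzle, 34 mm across, 82 mm high, standing under the grate. Origin: middle of its foot. A bystander.
- tin: Flat yellow lidded tin, 69 x 99 x 24 mm, on the left. Origin: middle of its underside. A bystander.
- spare_tailpiece: A second, black tailpiece without dots, same size, lying on the table on the left. Origin: middle of its underside. A bystander.
- wood_blank: Pale pointed wooden offcut, 190 x 34 x 12 mm, on the table on the right. Origin: on its underside. A bystander.
- brush_cup: White cup with brushes and pencils, 76 mm across, about 0.18 m high, on the right. Origin: middle of its foot. A bystander.
There are look-alikes about, which are no part of the job. Several things have the shape of the tailpiece; the one meant has the colours described above.

How it is judged:
By the outcome, as a careful person would: the job done as asked, in the order asked, and still so for the second after the job is handed in, with the robot touching nothing.
It also fails if it takes over 42 s, if anything falls off the work surface, if the arm or the gripper's body presses on something with over 40 N, if the wrist force passes 120 N, or if a joint passes its speed limit or range.

ROBOT

A 6-joint arm with a two-finger parallel gripper is mounted at the origin on the work surface. World frame = base frame: x ahead of the robot, y to its left, z up, the work surface at z = 0. Lengths are in m, angles in rad, forces in N, time in s.
With the tool pointing down it reaches from about 0.25 to 0.725 m from the base axis. Payload 4 kg.
Tool frame: the origin (TCP) lies between the finger pads; the fingertips stand 8 mm ahead of it and the grasp point (between the pads) lies 11 mm behind it (bot.tip_reach is the distance from the TCP to the fingertips, in m); z points along the fingers, y is the line along which they close (so a half turn about z gives the same grasp; the last joint's range is limited). The gripper opens to 85 mm and grips with 20 to 120 N. Pads are 22 mm wide; open, the fingers measure 114 mm over their backs; the gripper's body (76 mm by 85 mm) begins 54 mm behind the grasp point. The pads swing forward as they close: fully open they stand 13 mm farther back than shut.
Start: joints at [-1.195, 0.241, 0.005, 1.335, 0, 1.571], TCP at [0.184, -0.465, 0.239] pointing down, gripper open.
Joint ranges: [-2.72, 2.72], [-1.05, 1.87], [-1.09, 1.28], [-1.99, 2.15], [-1.42, 1.44], [-3.14, 3.14]. Speed limits (rad/s): [2.79, 2.79, 3.14, 3.14, 3.14, 3.14].

INTERFACE

Orientations are given as a unit quaternion [x, y, z, w].
In Python, from workcell import bot gives the robot as it stands.
- The arm moves only by the tool move_arm, never from a script. Its argument "deltas" is a list of rows, each a list of 7 numbers: the opening, from 0 (shut) to 1 (fully open), then the shift along the tool's x, y, z in mm, then the turn, a rotation vector about the tool's x, y, z in degrees. In form: [[gripper, tx, ty, tz, ax, ay, az], ...]. A call has 1 to 10 rows; each row shifts and turns the commanded pose from where the row before left it, along the tool's axes as they then stand; what a row does not reach is not made up. A row lasts 1/12 s, in which the tool goes at most 41.7 mm and 7.16 degrees, less where a joint would pass 70% of its speed; a pose out of reach is approached as far as the arm can. A call is refused whole if a number of a shift passes 41.7 or a number of a turn 7.16, either way. A call with a gripper value outside its range is refused whole. The fingers move at their own pace and stop on an object; the grip force is fixed at half the most. Time passes only in rows, so rows that do not move let the fingers close. It gives the time, the measured TCP pose, the force, the opening and the grip force at its end, in the units of the state.
- bot.get_obs(): the state, without advancing time (a new reading comes with each control period).
- bot.camera(name): name is "side" or "top" or "wrist"; returns the picture (400x640x3 uint8, blue, green, red); there is no depth.
- bot.calibration(name): a dict with "K" (3x3 intrinsics, pixels), "position" and "orientation" of the camera in the world. Camera axes: x right, y down, z forward; pixel columns grow to the right and rows downward; lengths in m; the calibration is good to about 2 mm. A picture is of the moment at which its call begins: read the wrist's pose just before it. calibration takes no time and is no camera call; for the wrist camera it gives the pose at the moment of the call.
- bot.job_done(): hands the job in; it is judged then, once.
Trained networks look in the newest picture that a camera, given by its name, has taken for a name from the list of things; names that differ only in an ending like _2 or _b are one class to them, and where a whole thing is asked for, a point or a joint stands for the part that bears it (a point fixed in the world has none). Each returns a list of dicts, best first, with "conf" (0 to 1); they miss things now and then, are a little off and sometimes report something else, mostly with a low value. They report only what shows in the picture. A call takes as long as a camera call. They do not tell look-alikes from the thing itself.
- bot.outline_of(query, camera): "pixels" (400x640 bool, what is visible of it) and "rect" ([left, top, width, height] in pixels, round what is visible of it).
The state is a dict: "clock": time; "joint_pos": joint angles; "joint_vel": joint speeds; "tau": joint torques, N m; "eef_pos": TCP position; "tool_rot": TCP orientation; "ft_force": force on the tool from outside, world axes, zero at the start; "ft_torque": the same for the moment, N m; "grip_width": finger opening in m; "grasp_force": force on a finger pad.
Only numpy, scipy, OpenCV 4.12 (cv2) and the standard library are available. Lean on these libraries where they do the work, as an engineer would, in place of code of your own. Each camera call takes 0.05 s, during which the arm holds its last target. There are 200 camera calls.

## Working session

There is one attempt and no reset: what is moved stays moved. The work goes in short steps, Python scripts to look and compute and a tool call to move; the robot and the scene stay as the last step left them, time stands still between calls to the robot, and variables do not carry over. Pictures are saved under pics/ and viewed, at most 10 in all, crops included, and the job is handed in when it is done.

Besides the shell and the picture viewer there is one more tool, called after ">>>" by a JSON object that holds its "name" and its "arguments", one argument or row to a line. move_arm: Moves the arm, as the interface text tells. Its arguments: {"type":"object","properties":{"deltas":{"type":"array","items":{"type":"array","items":{"type":"number"}}}},"required":["deltas"]}

```bash
mkdir -p pics; python3 - <<'E'
from workcell import bot
import cv2,numpy as np
for n in("side","top"):
    im=bot.camera(n); cv2.imwrite(f"pics/{n}0.png",im)
    c=bot.calibration(n); print(n,np.round(c["K"],1).tolist(),np.round(c["position"],4),np.round(c["orientation"],4))
    for q in("dot_1","tailpiece","sensor"):
        for r in bot.outline_of(q,n)[:6]: print(q,round(r["conf"],2),r["rect"])
o=bot.get_obs();print(o["clock"],o["eef_pos"],o["tool_rot"],o["grip_width"])
E
```

```text
side [[503.3, 0.0, 323.0], [0.0, 503.3, 191.0], [0.0, 0.0, 1.0]] [ 0.3732 -0.9669  1.2632] [ 0.9333 -0.0791  0.0277 -0.3491]
tailpiece 0.89 [301.7, 187.2, 57.8, 61.6]
tailpiece 0.78 [263.1, 146.0, 29.3, 50.6]
tailpiece 0.56 [290.9, 350.9, 72.8, 22.4]
top [[410.9, 0.0, 319.6], [0.0, 410.9, 193.1], [0.0, 0.0, 1.0]] [ 0.2554 -0.0121  1.6272] [ 0.7106 -0.698   0.0563 -0.0682]
dot_1 0.71 [324.9, 136.3, 26.1, 25.5]
tailpiece 0.93 [234.9, 214.4, 55.5, 20.1]
tailpiece 0.61 [324.1, 178.2, 56.5, 26.5]
0.4 [ 0.18347814 -0.46501061  0.23916209] [ 9.82398476e-01  1.86797238e-01 -2.30858334e-05 -1.62116596e-04] 0.0852880522246954
```

View pics/top0.png

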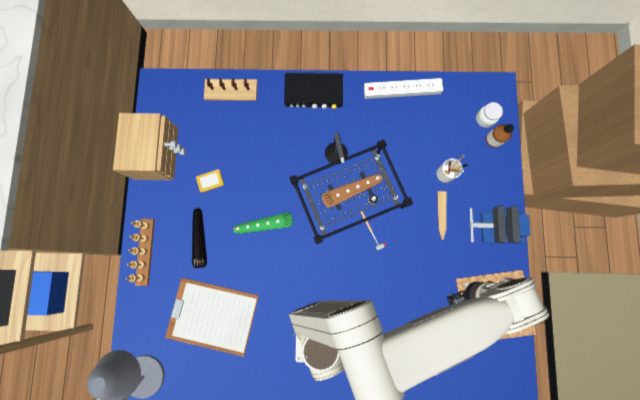

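View pics/side0.png

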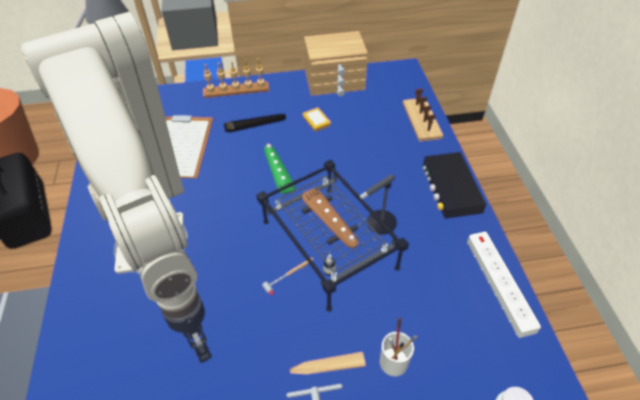

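The top view shows three tailpiece shapes: green with dots (263,224), black (198,238) and brown on the rack (352,190). The brown one fits, because it is on the rack, has white dots, and its wide end with the keyholes is on the left at about (328,199). I'll confirm that in one crop and locate its dots.

```bash
cat > h.py <<'E'
import cv2,numpy as np
from scipy.spatial.transform import Rotation as R
def ray(c,uv,z):
    d=R.from_quat(c["orientation"]).apply(np.linalg.inv(c["K"])@[uv[0],uv[1],1]); p=np.array(c["position"])
    return p+d*(z-p[2])/d[2]
def white(im,box,t=170,amin=3):
    x0,y0,x1,y1=box; s=cv2.cvtColor(im[y0:y1,x0:x1],cv2.COLOR_BGR2GRAY).astype(float)
    m=(im[y0:y1,x0:x1].min(2)>t).astype(np.uint8)
    n,l,st,ce=cv2.connectedComponentsWithStats(m)
    return [(ce[i]+[x0,y0],st[i,4]) for i in range(1,n) if st[i,4]>=amin]
E
python3 - <<'E'
from workcell import bot
from h import *
for n,b in(("top",(320,172,390,212)),("side",(298,182,362,250))):
    im=cv2.imread(f"pics/{n}0.png"); c=bot.calibration(n)
    for uv,a in white(im,b,150): print(n,np.round(uv,1),a,np.round(ray(c,uv,.152),4))
a=cv2.imread("pics/top0.png")[130:250,280:420];b=cv2.imread("pics/side0.png")[140:320,250:415]
cv2.imwrite("pics/c.png",np.hstack([cv2.resize(a,(420,360),interpolation=3),cv2.resize(b,(330,360),interpolation=3)]))
E
```

```text
top [377.  177.8] 10 [ 0.5784 -0.1939  0.152 ]
top [367.5 182. ] 8 [ 0.5621 -0.1592  0.152 ]
top [357.3 186.1] 9 [ 0.5462 -0.1221  0.152 ]
top [347.5 190.5] 12 [ 0.5293 -0.0863  0.152 ]
top [337.4 194.5] 11 [ 0.5137 -0.0495  0.152 ]
top [373.4 197.9] 15 [ 0.5034 -0.1805  0.152 ]
side [318.5 201.2] 13 [ 0.5117 -0.0498  0.152 ]
side [326.5 210. ] 16 [ 0.5286 -0.0858  0.152 ]
side [334.6 219.4] 15 [ 0.5451 -0.1228  0.152 ]
side [342.8 228.8] 17 [ 0.5613 -0.1586  0.152 ]
side [351.  236.9] 20 [ 0.5779 -0.1892  0.152 ]
```

View pics/c.png

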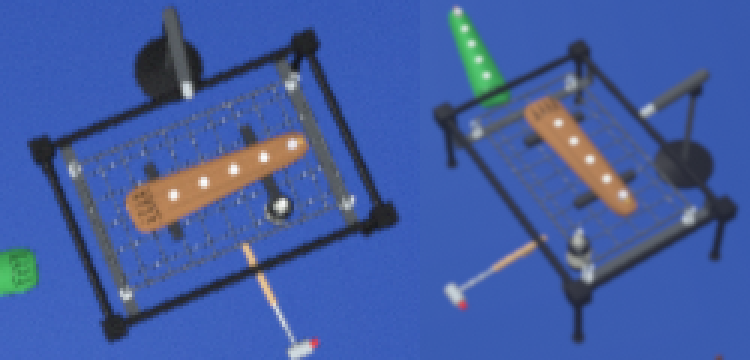

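Confirmed: the brown tailpiece on the rack has its keyholes at the left, near (328,199), then dots at (337,194), (347,190), (357,186) and (367,182), with the sensor at (377,178). The two cameras agree to 2 mm. I'll move above dot 1 with the fingers shut.

>>> {"name": "move_arm", "arguments": {
  "deltas": [
    [0, 30.6, -17.7, 0, 0, 0, 0],
    [0, 30.6, -17.7, 0, 0, 0, 0],
    [0, 30.6, -17.7, 0, 0, 0, 0],
    [0, 30.6, -17.7, 0, 0, 0, 0],
    [0, 30.6, -17.7, 0, 0, 0, 0],
    [0, 30.6, -17.7, 0, 0, 0, 0],
    [0, 30.6, -17.7, 0, 0, 0, 0],
    [0, 30.6, -17.7, 0, 0, 0, 0],
    [0, 30.6, -17.7, 0, 0, 0, 0],
    [0, 30.6, -17.7, 0, 0, 0, 0]
  ]
}}

```text
clock: 1.23
eef_pos: [0.404, -0.1866, 0.2396]
tool_rot: [0.982, 0.187, 0.0, 0.0]
ft_force: [0.4, -0.4, 0.3]
grip_width: 0.0005
grasp_force: 0.0
```

>>> {"name": "move_arm", "arguments": {
  "deltas": [
    [0, 30.6, -17.7, 0, 0, 0, 0],
    [0, 30.6, -17.7, 0, 0, 0, 0],
    [0, 30.6, -17.7, 0, 0, 0, 0],
    [0, 30.6, -17.7, 0, 0, 0, 0],
    [0, 30.6, -17.7, 0, 0, 0, 0],
    [0, 0, 0, 0, 0, 0, 0],
    [0, 0, 0, 0, 0, 0, 0],
    [0, 0, 0, 0, 0, 0, 0]
  ]
}}

```text
clock: 1.9
eef_pos: [0.5126, -0.0497, 0.239]
tool_rot: [0.982, 0.187, -0.001, 0.0]
ft_force: [-0.1, -0.1, 0.2]
grip_width: -0.0001
grasp_force: 0.0
```

```bash
cat > look.py <<'E'
from workcell import bot
from h import *
import sys
o=bot.get_obs(); c=bot.calibration("wrist"); im=bot.camera("wrist"); cv2.imwrite(f"pics/{sys.argv[1]}.png",im)
Rt=R.from_quat(o["tool_rot"]); p=np.array(o["eef_pos"]); print(o["clock"],np.round(p,4),np.round(Rt.as_matrix(),4).tolist(),o["grip_width"],np.round(o["ft_force"],2),bot.tip_reach)
for uv,a in white(im,(0,0,640,400),150,40):
    q=ray(c,uv,.152)
    if a<3000 and abs(q[0]-.54)<.09 and abs(q[1]+.1)<.14: print(np.round(uv,1),a,np.round(q,4),"tool mm",np.round(Rt.inv().apply(q-p)*1000,1))
E
python3 look.py w1
```

```text
1.9 [ 0.5126 -0.0497  0.239 ] [[0.93, 0.3676, -0.0011], [0.3676, -0.93, -0.0003], [-0.0012, -0.0001, -1.0]] -0.00013040778564177538 [-0.13 -0.14  0.25] 0.008
[497.4 201.1] 232 [ 0.5643 -0.1604  0.152 ] tool mm [  7.5 122.   87. ]
[557.  200.8] 402 [ 0.5795 -0.1982  0.152 ] tool mm [  7.7 162.7  87. ]
[438.8 203.7] 227 [ 0.5479 -0.1238  0.152 ] tool mm [ 5.7 82.  87. ]
[380.2 206.4] 219 [ 0.5314 -0.0873  0.152 ] tool mm [ 3.8 42.  87. ]
[322. 209.] 220 [ 0.515  -0.0508  0.152 ] tool mm [ 1.9  1.9 87. ]
[455.6 227.7] 42 [ 0.5365 -0.1431  0.152 ] tool mm [-12.   95.7  87. ]
[390.5 256.1] 82 [ 0.4997 -0.11    0.152 ] tool mm [-34.1  51.4  87. ]
[539.9 260.3] 120 [ 0.5364 -0.2121  0.152 ] tool mm [-37.5 159.8  87. ]
[547.9 271.9] 278 [ 0.5304 -0.2227  0.152 ] tool mm [-46.9 167.5  87. ]
[390.2 277.6] 51 [ 0.4838 -0.1172  0.152 ] tool mm [-51.5  52.3  87.1]
[311.5 290.3] 64 [ 0.4525 -0.0672  0.152 ] tool mm [-62.2  -5.8  87.1]
[327.4 290.4] 65 [ 0.4568 -0.0783  0.152 ] tool mm [-62.3   6.1  87.1]
[389.5 293.4] 55 [ 0.4715 -0.1224  0.152 ] tool mm [-64.9  52.6  87.1]
```

View pics/w1.png

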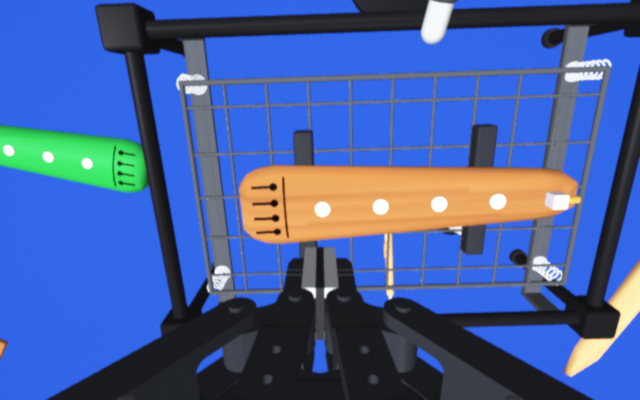

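Wrist view: dots at (322,209), (380,206), (439,204) and (497,201), with the sensor at (557,201). This agrees with the other cameras to 2 mm. I'll correct by the mean and descend.

>>> {"name": "move_arm", "arguments": {
  "deltas": [
    [0, 1.2, 1, 25, 0, 0, 0],
    [0, 0, 0, 25, 0, 0, 0],
    [0, 0, 0, 15, 0, 0, 0],
    [0, 0, 0, 5, 0, 0, 0],
    [0, 0, 0, 3, 0, 0, 0],
    [0, 0, 0, 2, 0, 0, 0],
    [0, 0, 0, 1.5, 0, 0, 0],
    [0, 0, 0, 1.5, 0, 0, 0],
    [0, 0, 0, 0, 0, 0, 0]
  ]
}}

```text
clock: 2.7
eef_pos: [0.515, -0.0503, 0.162]
tool_rot: [0.982, 0.187, 0.001, 0.0]
ft_force: [0.6, 0.3, -0.2]
grip_width: 0.0
grasp_force: 0.0
```

>>> {"name": "move_arm", "arguments": {
  "deltas": [
    [0, 0, 0, 1.5, 0, 0, 0],
    [0, 0, 0, 1.5, 0, 0, 0],
    [0, 0, 0, 1, 0, 0, 0],
    [0, 0, 0, 1, 0, 0, 0],
    [0, 0, 0, 0, 0, 0, 0]
  ]
}}

```text
clock: 3.12
eef_pos: [0.515, -0.0502, 0.1566]
tool_rot: [0.982, 0.187, 0.001, 0.0]
ft_force: [0.2, -0.7, 1.8]
grip_width: -0.0001
grasp_force: 1.1
```

The contact reads 1.8 N, about a 3 mm dip. I'll lift clear, go to dot 2 and take a look.

>>> {"name": "move_arm", "arguments": {
  "deltas": [
    [0, 0, 0, -4, 0, 0, 0],
    [0, 0, 0, -15, 0, 0, 0],
    [0, 0, 0, -20, 0, 0, 0],
    [0, 0, 0, -5, 0, 0, 0],
    [0, 0.5, 20, 0, 0, 0, 0],
    [0, 0.8, 20, 0, 0, 0, 0],
    [0, 0, 0, 0, 0, 0, 0],
    [0, 0, 0, 0, 0, 0, 0]
  ]
}}

```text
clock: 3.78
eef_pos: [0.5302, -0.0874, 0.1996]
tool_rot: [0.983, 0.186, -0.001, -0.0]
ft_force: [0.4, -0.7, -0.1]
grip_width: -0.0005
grasp_force: 0.0
```

```bash
python3 look.py w2 | head -7
```

```text
3.7833 [ 0.5302 -0.0874  0.1996] [[0.9308, 0.3656, -0.0011], [0.3656, -0.9308, 0.0005], [-0.0009, -0.0009, -1.0]] -0.0005125047943173185 [ 0.4  -0.68 -0.1 ] 0.008
[112.3  93.1] 316 [0.564  0.0397 0.152 ] tool mm [  78.  -105.9   47.7]
[529.2 226.1] 506 [ 0.5789 -0.1981  0.152 ] tool mm [  4.9 120.9  47.5]
[458.8 225.6] 292 [ 0.5643 -0.1602  0.152 ] tool mm [ 5.2 80.3 47.6]
[389.1 228.7] 288 [ 0.5479 -0.1237  0.152 ] tool mm [ 3.3 40.3 47.6]
[319.9 232. ] 284 [ 0.5314 -0.0872  0.152 ] tool mm [ 1.3  0.3 47.6]
[251. 235.] 277 [ 0.515  -0.0507  0.152 ] tool mm [ -0.6 -39.7  47.7]
```

The tailpiece hasn't moved. Next is dot 2.

>>> {"name": "move_arm", "arguments": {
  "deltas": [
    [0, 0.7, 0, 20, 0, 0, 0],
    [0, 0, 0, 12, 0, 0, 0],
    [0, 0, 0, 4, 0, 0, 0],
    [0, 0, 0, 2, 0, 0, 0],
    [0, 0, 0, 1.5, 0, 0, 0],
    [0, 0, 0, 1.5, 0, 0, 0],
    [0, 0, 0, 1, 0, 0, 0],
    [0, 0, 0, 1, 0, 0, 0],
    [0, 0, 0, 0, 0, 0, 0]
  ]
}}

```text
clock: 4.58
eef_pos: [0.5314, -0.0864, 0.1578]
tool_rot: [0.982, 0.187, 0.001, -0.0]
ft_force: [-1.2, 1.3, 1.9]
grip_width: 0.0
grasp_force: 0.8
```

>>> {"name": "move_arm", "arguments": {
  "deltas": [
    [0, 0, 0, 1, 0, 0, 0],
    [0, 0, 0, 0, 0, 0, 0]
  ]
}}

```text
clock: 4.75
eef_pos: [0.5315, -0.0865, 0.1567]
tool_rot: [0.982, 0.187, 0.001, -0.0]
ft_force: [0.5, 1.3, 2.5]
grip_width: 0.0001
grasp_force: 1.1
```

>>> {"name": "move_arm", "arguments": {
  "deltas": [
    [0, 0, 0, -4, 0, 0, 0],
    [0, 0, 0, -15, 0, 0, 0],
    [0, 0, 0, -20, 0, 0, 0],
    [0, 0, 0, -5, 0, 0, 0],
    [0, 0.8, 20, 0, 0, 0, 0],
    [0, 1, 20, 0, 0, 0, 0],
    [0, 0, 0, 0, 0, 0, 0],
    [0, 0, 0, 0, 0, 0, 0]
  ]
}}

```text
clock: 5.42
eef_pos: [0.5473, -0.1239, 0.1997]
tool_rot: [0.983, 0.186, -0.0, -0.0]
ft_force: [-0.9, -0.3, -0.7]
grip_width: -0.0001
grasp_force: 0.0
```

```bash
python3 look.py w3 | head -7
```

```text
5.4167 [ 0.5473 -0.1239  0.1997] [[0.9308, 0.3655, -0.0008], [0.3655, -0.9308, 0.0001], [-0.0007, -0.0004, -1.0]] -0.00013000724235924765 [-0.9  -0.26 -0.67] 0.008
[44.5 83. ] 273 [0.5735 0.0361 0.152 ] tool mm [  82.9 -139.4   47.7]
[51.2 97.6] 331 [0.5676 0.0319 0.152 ] tool mm [  75.8 -137.6   47.7]
[457.  230.4] 444 [ 0.5785 -0.1973  0.152 ] tool mm [ 2.2 79.7 47.6]
[388.4 229.8] 287 [ 0.5643 -0.1602  0.152 ] tool mm [ 2.6 40.  47.7]
[319.2 232.9] 280 [ 0.5479 -0.1236  0.152 ] tool mm [ 0.7 -0.1 47.7]
[250.4 236.1] 280 [ 0.5314 -0.0871  0.152 ] tool mm [ -1.3 -40.1  47.7]
```

Dot 3.

>>> {"name": "move_arm", "arguments": {
  "deltas": [
    [0, 0.2, 0, 20, 0, 0, 0],
    [0, 0, 0, 12, 0, 0, 0],
    [0, 0, 0, 4, 0, 0, 0],
    [0, 0, 0, 2, 0, 0, 0],
    [0, 0, 0, 1.5, 0, 0, 0],
    [0, 0, 0, 1.5, 0, 0, 0],
    [0, 0, 0, 1, 0, 0, 0],
    [0, 0, 0, 1, 0, 0, 0],
    [0, 0, 0, 0, 0, 0, 0]
  ]
}}

```text
clock: 6.22
eef_pos: [0.548, -0.123, 0.1578]
tool_rot: [0.982, 0.187, 0.001, 0.0]
ft_force: [-0.2, 1.4, 1.2]
grip_width: 0.0001
grasp_force: 0.7
```

>>> {"name": "move_arm", "arguments": {
  "deltas": [
    [0, 0, 0, 1, 0, 0, 0],
    [0, 0, 0, 0, 0, 0, 0]
  ]
}}

```text
clock: 6.38
eef_pos: [0.548, -0.123, 0.1567]
tool_rot: [0.982, 0.187, 0.001, 0.0]
ft_force: [-0.5, 1.6, 1.3]
grip_width: -0.0002
grasp_force: 1.1
```

>>> {"name": "move_arm", "arguments": {
  "deltas": [
    [0, 0, 0, -4, 0, 0, 0],
    [0, 0, 0, -15, 0, 0, 0],
    [0, 0, 0, -20, 0, 0, 0],
    [0, 0, 0, -5, 0, 0, 0],
    [0, 1, 20, 0, 0, 0, 0],
    [0, 1, 20, 0, 0, 0, 0],
    [0, 0, 0, 0, 0, 0, 0],
    [0, 0, 0, 0, 0, 0, 0]
  ]
}}

```text
clock: 7.05
eef_pos: [0.564, -0.1603, 0.1996]
tool_rot: [0.983, 0.186, -0.0, -0.0]
ft_force: [-0.6, 0.7, -0.5]
grip_width: -0.0
grasp_force: 0.0
```

```bash
python3 look.py w4 | head -7
```

```text
7.05 [ 0.564  -0.1603  0.1996] [[0.9308, 0.3656, -0.0009], [0.3656, -0.9308, 0.0002], [-0.0007, -0.0005, -1.0]] -1.1154178208494836e-05 [-0.63  0.69 -0.53] 0.008
[ 4.9 86.4] 73 [0.5812 0.0181 0.152 ] tool mm [  81.3 -159.8   47.6]
[  2.7 100.5] 57 [0.5737 0.0185 0.152 ] tool mm [  74.4 -162.8   47.6]
[12.6 99.4] 54 [0.5761 0.0138 0.152 ] tool mm [  74.9 -157.6   47.6]
[385.9 234. ] 410 [ 0.5781 -0.1963  0.152 ] tool mm [ 0.  38.6 47.6]
[319.2 233.5] 283 [ 0.5643 -0.1601  0.152 ] tool mm [ 0.4 -0.  47.6]
[250.2 236.6] 280 [ 0.5478 -0.1235  0.152 ] tool mm [ -1.6 -40.1  47.6]
```

Dot 4.

>>> {"name": "move_arm", "arguments": {
  "deltas": [
    [0, 0, 0, 20, 0, 0, 0],
    [0, 0, 0, 12, 0, 0, 0],
    [0, 0, 0, 4, 0, 0, 0],
    [0, 0, 0, 2, 0, 0, 0],
    [0, 0, 0, 1.5, 0, 0, 0],
    [0, 0, 0, 1.5, 0, 0, 0],
    [0, 0, 0, 1, 0, 0, 0],
    [0, 0, 0, 2, 0, 0, 0],
    [0, 0, 0, 0, 0, 0, 0]
  ]
}}

```text
clock: 7.85
eef_pos: [0.5646, -0.1595, 0.1568]
tool_rot: [0.982, 0.187, 0.001, 0.0]
ft_force: [-0.2, 0.5, 3.3]
grip_width: -0.0003
grasp_force: 1.0
```

>>> {"name": "move_arm", "arguments": {
  "deltas": [
    [0, 0, 0, -4, 0, 0, 0],
    [0, 0, 0, -15, 0, 0, 0],
    [0, 0, 0, -25, 0, 0, 0],
    [0, 0, 0, -30, 0, 0, 0],
    [0, 0, 0, -20, 0, 0, 0],
    [0, -20, -20, 0, 0, 0, 0],
    [0, -20, -20, 0, 0, 0, 0],
    [0, 0, 0, 0, 0, 0, 0],
    [0, 0, 0, 0, 0, 0, 0],
    [0, 0, 0, 0, 0, 0, 0]
  ]
}}

```text
clock: 8.68
eef_pos: [0.5128, -0.1373, 0.2509]
tool_rot: [0.982, 0.187, 0.001, 0.0]
ft_force: [0.3, 0.3, 0.3]
grip_width: 0.0001
grasp_force: 0.0
```

```bash
python3 look.py w5 | head -12
```

```text
8.6833 [ 0.5128 -0.1373  0.2509] [[0.9302, 0.367, 0.0016], [0.367, -0.9302, -0.0007], [0.0012, 0.0012, -1.0]] 0.00010457051510769684 [0.34 0.34 0.34] 0.008
[91.9 45.5] 394 [0.5596 0.0349 0.152 ] tool mm [ 106.7 -143.2   98.9]
[434.5 150.4] 333 [ 0.5796 -0.1965  0.152 ] tool mm [40.4 79.5 99.1]
[377.4 151.8] 224 [ 0.5643 -0.1603  0.152 ] tool mm [39.4 40.1 99. ]
[319.3 154.6] 220 [ 0.5478 -0.1237  0.152 ] tool mm [37.5  0.1 99. ]
[261.6 157.2] 220 [ 0.5315 -0.0871  0.152 ] tool mm [ 35.7 -39.9  98.9]
[204.1 160. ] 227 [ 0.515  -0.0507  0.152 ] tool mm [ 33.7 -79.9  98.9]
[316.5 211.5] 187 [ 0.5083 -0.1371  0.152 ] tool mm [-4.1 -2.  98.9]
[453.9 230.3] 327 [ 0.5319 -0.2372  0.152 ] tool mm [-19.   99.8  99. ]
[319.  236.6] 87 [ 0.4906 -0.146   0.152 ] tool mm [-23.9  -0.2  98.9]
[327.6 290.3] 66 [ 0.4505 -0.169   0.152 ] tool mm [-69.7   6.5  98.9]
```

View pics/w5.png

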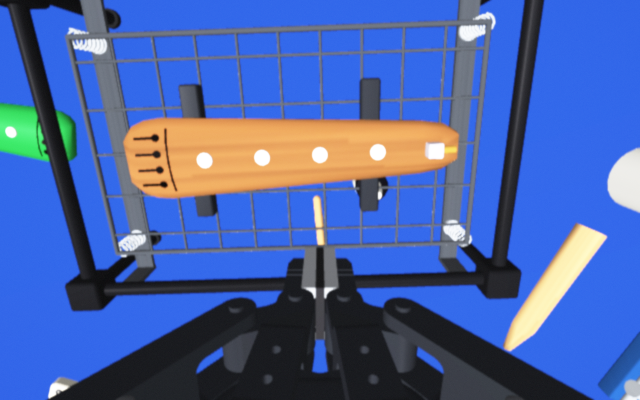

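All four dots are tapped and sit where they were, at (204,160), (262,157), (319,155) and (377,152). The sensor at (434,150) is in place and the arm is clear, so I'm handing it in.

```bash
python3 -c "
from workcell import bot
print(bot.job_done())"
```

```text
the job is handed in; nothing more can be done
None
```

I tapped all four dots in order from the wide end to the narrow end, dipping the tailpiece about 3 mm each time and lifting clear after each; it hasn't moved, and the job was handed in at about 9 s.

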